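# Charge the green felt stick from its covered compound pot

### The arm

A 6-joint arm with a two-finger parallel gripper is mounted at the origin on a cart in front of the work surface, level with it; the furniture and walls round the work are solid. World frame = base frame: x ahead of the robot, y to its left, z up, the work surface at z = 0. Lengths are in m, angles in rad, forces in N, time in s.
With the tool pointing down it reaches from about 0.275 to 0.85 m from the base axis. Payload 5.2 kg.
Tool frame: the origin (TCP) lies at the very end of the fingers, on their centre line; the grasp point (between the pads) lies 19 mm behind it; z points along the fingers, y is the line along which they close (so a half turn about z gives the same grasp; the last joint's range is limited). The gripper opens to 85 mm and grips with 20 to 120 N. Pads are 22 mm wide; open, the fingers measure 114 mm over their backs; the gripper's body (76 mm by 85 mm) begins 54 mm behind the grasp point. The pads swing forward as they close: fully open they stand 13 mm farther back than shut.
Start: joints at [0.902, 0.259, 1.535, -0, 1.348, -0.203], TCP at [0.247, 0.491, 0.194] pointing down, gripper open.
Joint ranges: [-3.14, 3.14], [-0.91, 2.08], [0.19, 2.58], [-1.22, 4.36], [0.22, 2.71], [-3.12, 3.12]. Speed limits (rad/s): [2.57, 2.57, 3.14, 3.14, 3.14, 3.14].

### API

Orientations are given as a unit quaternion [w, x, y, z].
In Python, from bench import * gives the robot as it stands. The module is installed in compiled form; this text tells all that it offers.
- The arm moves only by the shell command python3 -m handwheel 'ROWS' [FORCE]. ROWS is JSON, a list of rows, each an object with "dp": the shift along the world's x, y, z in cm, a list of three; "twist": the turn, a rotation vector about the world's x, y, z in rad, a list of three; "hand": the closure in counts, from 0 (fully open) to 255 (shut). In form: [{"dp": [dx, dy, dz], "twist": [rx, ry, rz], "hand": hand}, ...]. A call has 1 to 20 rows; each row shifts and turns the commanded pose from where the row before left it; what a row does not reach is not made up. A row lasts 1/10 s, in which the tool goes at most 50 mm and 8.59 degrees, less where a joint would pass 70% of its speed; a pose out of reach is approached as far as the arm can. A call is refused whole if a number of a shift passes 5 or a number of a turn 0.15, either way. A call with a gripper value outside its range is refused whole. The fingers move at their own pace and stop on an object; FORCE is the grip in N (left out, the last holds). Time passes only in rows, so rows that do not move let the fingers close. It gives the time, the measured TCP pose, the force, the opening and the grip force at its end, in the units of the state.
- get_obs(): the state, without advancing time (a new reading comes with each control period).
- snapshot(name): name is "scene" or "top" or "wrist"; returns a dict with "img" (400x640x3 uint8, red, green, blue), "range_z" (400x640 float32, m along the optical axis (not along the pixel's ray), 0 where there is no reading), "fx", "fy", "cx", "cy" (pixels), "rvec" (rotation vector, rad) and "tvec" (3), from world to camera coordinates, as OpenCV has them; the wrist camera has in their place "mount" (4x4, takes a point from camera to tool coordinates, whose origin is the TCP and whose axes are the flange's). Camera axes: x right, y down, z forward; pixel columns grow to the right and rows downward; lengths in m; the calibration is good to about 2 mm. A picture is of the moment at which its call begins: read the wrist's pose just before it.
- close_job(): hands the job in; it is judged then, once.
Trained networks look in the newest picture that a camera, given by its name, has taken for a name from the list of things; names that differ only in an ending like _2 or _b are one class to them, and where a whole thing is asked for, a point or a joint stands for the part that bears it (a point fixed in the world has none). Each returns a list of dicts, best first, with "score" (0 to 1); they miss things now and then, are a little off and sometimes report something else, mostly with a low value. They report only what shows in the picture. A call takes as long as a camera call.
- look_for(target, camera): "point" ([column, row] in pixels, amid what is visible of it).
- mark_of(target, camera): "point" ([column, row] in pixels: a listed point, or the origin of a listed thing).
The state is a dict: "time_s": time; "joints": joint angles; "qd": joint speeds; "tau": joint torques, N m; "position": TCP position; "tcp_rot": TCP orientation; "wrist_force": force on the tool from outside, world axes, zero at the start; "wrist_torque": the same for the moment, N m; "gripper_width": opening from 0.0 (shut) to 1.0 (fully open); "grasp_force": force on a finger pad.
Only numpy, scipy, OpenCV 4.12 (cv2) and the standard library are available. Lean on these libraries where they do the work, as an engineer would, in place of code of your own. Each camera call takes 0.05 s, during which the arm holds its last target. There are 200 camera calls.

### The job

Charge the green-handled felt stick: push the cover of the green pot well aside, then take the green stick from the leaning rack and dip its felt tip gently right down onto the hard compound cake in the green pot. Then hang the stick upright in the yellow stand, fully down on its collar, and push the green pot's cover fully shut again. Leave the red pot's cover shut, and the other sticks and everything else on the bench where they are.

Things in the scene. Friction and masses are not known exactly. Their poses are not given: they have to be found in the camera images.
- green_felt (a point): Centre of the end face of the green stick's cream felt tip. Straight stick, 150 mm, about 60 g; its z axis runs from felt up to handle. From the felt end: felt (18 mm) and steel rod, both 12 mm across, to 80 mm; steel collar 26 mm across, 80 to 85 mm; round green handle 18 mm across, 85 to 150 mm (grasp there). Starts hanging by its collar in one of the rack's three bores.
- green_collar (a point): The centre of the underside of the green stick's collar, on its axis, 80 mm from the felt end.
- red_collar (a point): The same point of the red-handled felt stick (same shape), also in the rack; to be left there.
- black_collar (a point): The same point of the black-handled felt stick (same shape), also in the rack; to be left there.
- rack_mid (a point): Leaning rack, fixed: wooden bar (44 wide, 150 long, 40 thick) on a steel foot, three 14 mm bores 50 mm apart along the rack's y axis. This point: mouth of the middle bore, 90 mm above the bench. Going up, the bores lean 0.30 rad towards the rack's -x (roughly to the robot). End cheeks 88 mm high. Which stick hangs in which bore varies.
- green_cake_top (a point): Green pot, fixed to the bench: the centre of the top of the hard compound cake in it, 21 mm above the bench. The open pot is round, 48 mm across outside and 40 mm inside, its rim 45 mm above the bench, on a steel foot. The pot's y axis points from the pot to the pivot post of its cover, 45 mm away.
- green_pivot (a point): The point on the axis of the green cover's pivot post, at the underside of the cover, 47 mm above the bench. The cover is a flat disc 52 mm across and 3 mm thick, centred 45 mm from the pivot, that swings level over the pot, with an arm to the pivot.
- green_pin (a point): The top of the upright green pin, 12 mm across and 20 mm high, on the centre of the green cover's disc (45 mm from the pivot); top of the pin 70 mm above the bench. Push sideways against it to swing the cover.
- green_cover (a joint): Swing of the green pot's cover, rad: 0 = shut (disc centred over the pot, at its stop); grows clockwise seen from above, from over the pot towards the pot's -x (roughly to the robot); stop at 1.6. It stays where it is left; about 0.6 N at the pin moves it. It may start a little ajar.
- red_cake_top (a point): Red pot, fixed to the bench, the same as the green one; the centre of the top of its cake, 21 mm above the bench. The red and the green pot may stand in each other's place.
- red_cover (a joint): Swing of the red pot's cover (same as the green), 0 = shut; starts shut and stays shut.
- stand_mouth (a point): Small yellow upright stand, fixed to the bench: the centre of the mouth of its vertical 17 mm through bore with a 3 mm chamfer, 90 mm above the bench; block 48 x 56 mm, 40 mm thick, clear space below it, so that a stick hangs by its collar on the top face.
- oil_bottle: White squeeze bottle, 30x50x84 mm, standing; origin under its centre. Bystander.
- felt_bob: Small green-grey felt bob on a shank, 22x22x48 mm, standing; origin under its centre. Bystander.
- scriber: Steel scriber, 21x148x9 mm, lying along its y axis. Bystander.
- mould_insert: Machined steel block, 32x38x20 mm. Bystander.
- compound_bar: Cream and green bar of compound, 39x89x32 mm. Bystander.
- marker: Dark blue marker pen, 18x136x20 mm, lying along its y axis. Bystander.
- flex_motor: Black flexible-shaft motor hanging beside the bench, to the right in front of the robot: a fixed upright cylinder about 140 mm across; this point lies under its lower end, 0.38 m above the bench, and the motor reaches from there up to 0.66 m. Keep the arm clear of it: draw the arm in before swinging past it to the bench.

How it is judged:
On the way, in this order (a step that is already met when the one before it is completed fails the run):
1. the green pot's cover is swung well aside (at least 0.9 rad) while the green stick's felt is not yet at the cake (value of joint green_cover above 0.9 rad and distance between green_felt and green_cake_top above 0.03 m), for 0.1 s.
2. the green stick's felt tip is dipped into the open green pot, right down to the cake (within 4 mm of it) (horizontal distance between green_felt and green_cake_top below 0.016 m and z of green_felt in the frame of green_cake_top below 0.004 m and value of joint green_cover above 0.9 rad), for 0.1 s.
At the end, for the whole second after the job is handed in: The green stick hangs upright (within 0.13 rad) and at rest in the bore of the yellow stand, its collar down on the top face (within 4 mm, 6 mm sideways); the green pot's cover is shut (below 0.12 rad), the red one still shut (horizontal distance between green_collar and stand_mouth below 0.006 m and z of green_collar in the frame of stand_mouth between -0.004 and 0.004 m and angle between green_felt's own z axis and vertical below 0.13 rad and linear speed of green_stick below 0.02 m/s and value of joint each of green_cover, red_cover below 0.12 rad); the robot touches nothing.
It fails at once if the green stick is pressed hard on the pot or its cake (more than 25 N) (contact force between green_stick and green_pot above 25 N).
It fails at once if the red pot's cover is opened (more than 0.2 rad) (value of joint red_cover above 0.2 rad).
It fails at once if the red or the black stick is shifted by more than 20 mm (distance of any of red_collar, black_collar from where it was at the start of the episode above 0.02 m).
It fails at once if a bystander is shifted by more than 25 mm (distance of any of oil_bottle, felt_bob, scriber, mould_insert, compound_bar, marker from where it was at the start of the episode above 0.025 m).
It also fails if it takes over 72 s, if anything falls off the work surface, if the arm or the gripper's body presses on something with over 40 N, if the wrist force passes 120 N, or if a joint passes its speed limit or range.

## Working session

There is one attempt and no reset: what is moved stays moved. The work goes in short steps, Python scripts to look and compute and a shell command to move; the robot and the scene stay as the last step left them, time stands still between calls to the robot, and variables do not carry over. Pictures are saved under pics/ and viewed, at most 10 in all, crops included, and the job is handed in when it is done.

```bash
mkdir -p pics; cat > h.py <<'E'
from bench import *
import numpy as np, cv2
from scipy.spatial.transform import Rotation as R
def cam(s,o=None):
    K=np.array([[s['fx'],0,s['cx']],[0,s['fy'],s['cy']],[0,0,1]])
    if 'mount' in s:
        q=o['tcp_rot']; T=np.eye(4); T[:3,:3]=R.from_quat([q[1],q[2],q[3],q[0]]).as_matrix(); T[:3,3]=o['position']
        M=T@np.array(s['mount']); return K,M[:3,:3],M[:3,3]
    Rm=cv2.Rodrigues(np.array(s['rvec'],float))[0]
    return K,Rm.T,-Rm.T@np.array(s['tvec'],float).ravel()
def ray_z(px,z,c):
    K,A,t=c; d=A@np.linalg.solve(K,[px[0],px[1],1]); return t+d*(z-t[2])/d[2]
def deproj(px,s,c,dz=None):
    K,A,t=c; u,v=int(round(px[0])),int(round(px[1]))
    p=s['range_z'][max(v-1,0):v+2,max(u-1,0):u+2]; p=p[p>0]
    if len(p)==0: return None
    return t+A@np.linalg.solve(K,[px[0],px[1],1])*np.median(p)
def project(P,c):
    K,A,t=c; q=K@(A.T@(np.array(P)-t)); return q[:2]/q[2]
def shot(name,png=None):
    o=get_obs(); s=snapshot(name); c=cam(s,o)
    if png: cv2.imwrite('pics/'+png,cv2.cvtColor(s['img'],cv2.COLOR_RGB2BGR))
    return s,c
E
cat > a.py <<'E'
from h import *
np.set_printoptions(precision=4,suppress=True)
Z=dict(green_cake_top=.021,green_pivot=.047,green_pin=.07,red_cake_top=.021,stand_mouth=.09,rack_mid=.09)
S={}
for n in ['scene','top']:
    s,c=shot(n,n+'0.png'); print(n,c[2],c[1][:,2])
    for t in ['green_felt','green_collar','red_collar','black_collar','rack_mid','green_cake_top','green_pivot','green_pin','red_cake_top','stand_mouth','oil_bottle','felt_bob','scriber','mould_insert','compound_bar','marker','flex_motor']:
        for r in mark_of(t,n)[:2]:
            p=np.array(r['point']); print(t,round(r['score'],2),p, 'z-plane',ray_z(p,Z[t],c) if t in Z else '', 'depth',deproj(p,s,c))
a=cv2.imread('pics/scene0.png');b=cv2.imread('pics/top0.png')
print(get_obs())
E
python3 a.py
```

```text
scene [-0.1289 -0.5317  0.7357] [ 0.6233  0.6335 -0.4585]
green_collar 0.65 [335.7 235. ] z-plane  depth [0.6249 0.17   0.0952]
green_collar 0.42 [309.1 234.4] z-plane  depth [0.6504 0.3179 0.0188]
red_collar 0.73 [204.4 245.7] z-plane  depth [0.3513 0.4898 0.0228]
red_collar 0.45 [341.1 241.3] z-plane  depth [0.6051 0.1289 0.1007]
black_collar 0.47 [327.9 228.5] z-plane  depth [0.6359 0.2148 0.094 ]
black_collar 0.23 [322.3 287.5] z-plane  depth [0.472  0.0697 0.0382]
rack_mid 0.55 [334.  233.8] z-plane [0.6322 0.1842 0.09  ] depth [0.6192 0.172  0.1009]
rack_mid 0.51 [376.2 295.9] z-plane [ 0.5023 -0.0877  0.09  ] depth [ 0.2971 -0.232   0.2998]
green_cake_top 0.96 [281.6 267.8] z-plane [0.4608 0.2319 0.021 ] depth [0.4474 0.2146 0.0373]
green_pivot 0.66 [270.7 251.1] z-plane [0.4681 0.2925 0.047 ] depth [0.5074 0.3468 0.0016]
green_pin 0.57 [276.5 256.9] z-plane [0.4424 0.2302 0.07  ] depth [0.4564 0.2489 0.0537]
red_cake_top 0.76 [323.1 287. ] z-plane [0.49   0.0846 0.021 ] depth [0.4724 0.0671 0.0413]
stand_mouth 0.64 [256.  219.2] z-plane [0.5081 0.4202 0.09  ] depth [0.5145 0.
[... 2167 characters left out ...]
19 ]
mould_insert 0.27 [312.9 187.3] z-plane  depth [0.629  0.1697 0.0948]
compound_bar 0.53 [221.2 262.4] z-plane  depth [0.3598 0.4999 0.0303]
marker 0.62 [307.8 151.9] z-plane  depth [0.7706 0.1903 0.016 ]
{'time_s': 1.8, 'joints': array([ 0.9022,  0.2586,  1.535 , -0.    ,  1.348 , -0.2028]), 'qd': array([-0.0003, -0.0004, -0.0011, -0.0009,  0.0012, -0.0005]), 'tau': array([ -0.0002, -44.5916, -29.0888,  -0.0003,   0.0009,  -0.0001]), 'position': array([0.247 , 0.4914, 0.1944]), 'tcp_rot': array([ 0.    ,  0.2308,  0.973 , -0.    ]), 'wrist_force': array([0.0112, 0.3147, 0.0711]), 'wrist_torque': array([-0.0539,  0.0355, -0.0221]), 'grasp_force': 0.0, 'gripper_width': 0.9972445615774554}
```

```bash
python3 - <<'E'
import cv2,numpy as np
a=cv2.imread('pics/scene0.png')[190:330,180:420];b=cv2.imread('pics/top0.png')[130:280,200:400]
a=cv2.resize(a,(514,300),interpolation=cv2.INTER_CUBIC);b=cv2.resize(b,(400,300),interpolation=cv2.INTER_CUBIC)
o=np.zeros((600,514,3),np.uint8);o[:300]=a;o[300:,:400]=b
cv2.imwrite('pics/c0.png',o)
E
```

```text
(no output)
```

View pics/c0.png

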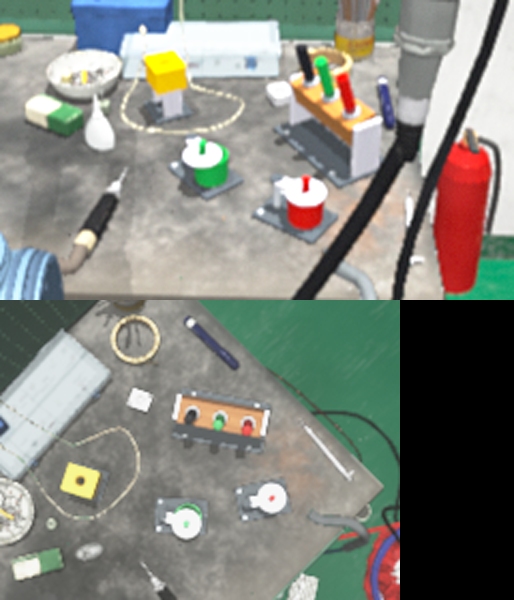

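The green stick is in the middle bore (crop ~(322,62) / (218,424)). The green pot's cover is on and slightly ajar, with its pivot to the left. The red pot is to the right at (305,205).

```bash
python3 -m handwheel '[{"dp":[1,-2.8,0.8],"twist":[0,0,-0.145],"hand":135},{"dp":[2,-2.8,0.8],"twist":[0,0,-0.145],"hand":135},{"dp":[2,-2.8,0.8],"twist":[0,0,-0.145],"hand":135},{"dp":[2,-2.8,0.8],"twist":[0,0,-0.145],"hand":135},{"dp":[2,-2.8,0.8],"twist":[0,0,-0.145],"hand":135},{"dp":[2,-2.8,0.8],"twist":[0,0,-0.145],"hand":135},{"dp":[2,-2.8,0.8],"twist":[0,0,-0.145],"hand":135},{"dp":[2,-2.8,0.4],"twist":[0,0,-0.145],"hand":135},{"dp":[2,-2.6,0],"twist":[0,0,-0.145],"hand":135},{"dp":[0,0,0],"twist":[0,0,0],"hand":135},{"dp":[0,0,0],"twist":[0,0,0],"hand":135}]' 40
cat > w.py <<'E'
import sys
from h import *
np.set_printoptions(precision=4,suppress=True)
Z=dict(green_cake_top=.021,green_pivot=.047,green_pin=.07,red_cake_top=.021,stand_mouth=.09,rack_mid=.09,green_collar=.09)
s,c=shot('wrist',sys.argv[1]); print('cam',c[2],c[1][:,2])
o=get_obs();q=o['tcp_rot'];M=R.from_quat([q[1],q[2],q[3],q[0]]).as_matrix();print('tcp',o['position'],'toolx',M[:,0],'tooly',M[:,1],'z',M[:,2])
for t in sys.argv[2:]:
    for r in mark_of(t,'wrist')[:2]:
        p=np.array(r['point']); print(t,round(r['score'],2),p,'zp',ray_z(p,Z[t],c) if t in Z else '','depth',deproj(p,s,c))
E
python3 w.py w1.png green_pin green_pivot green_cake_top rack_mid green_collar red_collar black_collar stand_mouth
```

```text
time_s: 2.9
position: [0.4172, 0.241, 0.2543]
tcp_rot: [-0.0, 0.774, 0.633, -0.0]
wrist_force: [-1.0, 0.4, 0.5]
gripper_width: 0.47
grasp_force: 0.0
cam [0.4298 0.3069 0.4345] [-0.0521 -0.2593 -0.9644]
tcp [0.4167 0.2416 0.2543] toolx [0.1979 0.9802 0.0003] tooly [ 0.9802 -0.1979 -0.0006] z [-0.0006  0.0004 -1.    ]
green_pin 0.58 [336.8 171. ] zp [0.4394 0.2368 0.07  ] depth [0.4394 0.2369 0.0706]
green_pin 0.27 [479.4  67.4] zp [0.6288 0.326  0.07  ] depth [0.6566 0.3286 0.0191]
green_pivot 0.77 [342.3 131.9] zp [0.457  0.2831 0.047 ] depth [0.4565 0.2835 0.0528]
green_cake_top 0.82 [342.6 164.1] zp [0.451  0.2358 0.021 ] depth [0.4495 0.2409 0.0508]
rack_mid 0.73 [495.8 191.1] zp [0.6308 0.1755 0.09  ] depth [0.6105 0.1888 0.1247]
rack_mid 0.5 [483.5 222.8] zp [0.6135 0.1356 0.09  ] depth [0.6114 0.1376 0.0941]
green_collar 0.67 [492.5 188.6] zp [0.6268 0.1796 0.09  ] depth [0.6154 0.187  0.11  ]
red_collar 0.97 [485.2 226.1] zp  depth [0.6084 0.1372 0.1032]
black_collar 0.86 [499.6 152.7] zp  depth [0.6156 0.2321 0.1256]
stand_mouth 0.35 [334.6 170.1] zp [0.4364 0.2423 0.09  ] depth [0.4368 0.2386 0.0706]
```

View pics/w1.png

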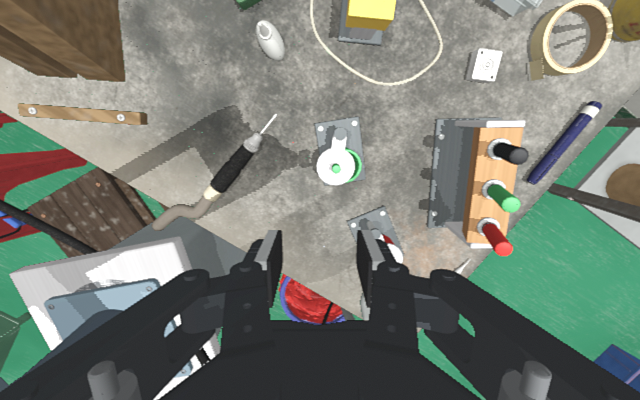

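The cover disc is at (338,168), slightly ajar, with the pin at (337,170) and the pivot above at (342,132). The green stick is in the middle of the rack at (500,195). I'll straddle the pin and swing the cover.

```bash
python3 -m handwheel '[{"dp":[1.1,-0.3,-4],"twist":[0,0,0],"hand":135},{"dp":[1.2,-0.2,-4],"twist":[0,0,0],"hand":135},{"dp":[0,0,-4],"twist":[0,0,0],"hand":135},{"dp":[0,0,-4],"twist":[0,0,0],"hand":135},{"dp":[0,0,-3],"twist":[0,0,0],"hand":135},{"dp":[0,0,-1.1],"twist":[0,0,0],"hand":135},{"dp":[-1.2,0.6,0],"twist":[0,0,0],"hand":135},{"dp":[-1.3,0.6,0],"twist":[0,0,0],"hand":135},{"dp":[-0.5,0.5,0],"twist":[0,0,0],"hand":135},{"dp":[-0.5,0.4,0],"twist":[0,0,0],"hand":135},{"dp":[-0.4,0.6,0],"twist":[0,0,0],"hand":135},{"dp":[-0.3,0.6,0],"twist":[0,0,0],"hand":135},{"dp":[-0.4,0.6,0],"twist":[0,0,0],"hand":135},{"dp":[0,0,0],"twist":[0,0,0],"hand":135},{"dp":[0,0,4],"twist":[0,0,0],"hand":60},{"dp":[2,-0.5,4],"twist":[0,0,0],"hand":60},{"dp":[3.5,-1,4],"twist":[0,0,0],"hand":60},{"dp":[3.5,-1,4],"twist":[0,0,0],"hand":60},{"dp":[3.5,-1,4],"twist":[0,0,0],"hand":60},{"dp":[0,0,0],"twist":[0,0,0],"hand":60}]'
python3 w.py w2.png green_pin green_pivot green_cake_top rack_mid green_collar red_collar black_collar
```

```text
time_s: 5.35
position: [0.5179, 0.2417, 0.2497]
tcp_rot: [0.003, 0.775, 0.632, 0.005]
wrist_force: [-0.9, 0.7, 0.1]
gripper_width: 0.761
grasp_force: 0.0
cam [0.5284 0.3073 0.4301] [-0.0408 -0.2578 -0.9653]
tcp [0.5144 0.2421 0.2466] toolx [0.2009 0.9796 0.0021] tooly [ 0.9796 -0.2009  0.005 ] z [ 0.0054  0.001  -1.    ]
green_pin 0.96 [256.7 186. ] zp [0.4359 0.2403 0.07  ] depth [0.436  0.2403 0.0701]
green_pivot 0.77 [262.6 153. ] zp [0.4496 0.2786 0.047 ] depth [0.4506 0.279  0.0522]
green_pivot 0.72 [408.4 241.4] zp [0.6273 0.1091 0.047 ] depth [0.6124 0.1391 0.1049]
green_cake_top 0.79 [274.5 177.8] zp [0.4522 0.2379 0.021 ] depth [0.4577 0.2429 0.0506]
rack_mid 0.9 [413.1 204.6] zp [0.6281 0.1804 0.09  ] depth [0.6206 0.19   0.1157]
green_collar 0.69 [410.9 207.4] zp [0.6249 0.1773 0.09  ] depth [0.616  0.1894 0.1216]
red_collar 0.52 [409.8 242.8] zp  depth [0.6121 0.1404 0.1117]
black_collar 0.58 [414.8 167.7] zp  depth [0.6163 0.2415 0.1512]
```

View pics/w2.png

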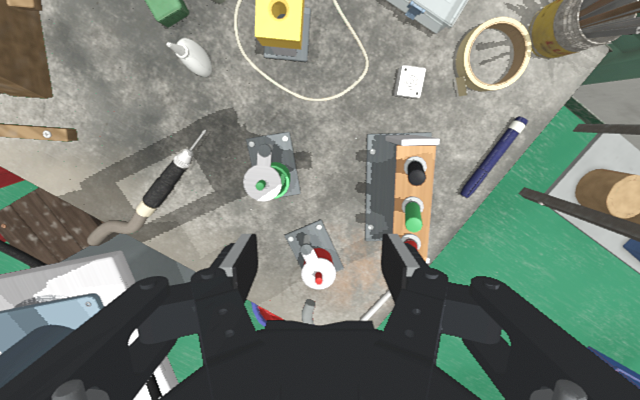

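The cover is still nearly shut: disc at (265,183), pin at (257,186). The fingers must have passed too high, so I'll redo it with closed fingers and check the height.

```bash
python3 -m handwheel '[{"dp":[-1.6,-0.2,-2.5],"twist":[0,0,0],"hand":255},{"dp":[-1.6,-0.3,-2.5],"twist":[0,0,0],"hand":255},{"dp":[-1.6,-0.2,-2.5],"twist":[0,0,0],"hand":255},{"dp":[0,0,-2.5],"twist":[0,0,0],"hand":255},{"dp":[0,0,-2.5],"twist":[0,0,0],"hand":255},{"dp":[0,0,-2.5],"twist":[0,0,0],"hand":255},{"dp":[0,0,-2],"twist":[0,0,0],"hand":255},{"dp":[0,0,0],"twist":[0,0,0],"hand":255},{"dp":[0,0,0],"twist":[0,0,0],"hand":255}]'
```

```text
time_s: 6.65
position: [0.4626, 0.2358, 0.0744]
tcp_rot: [-0.0, 0.774, 0.633, -0.0]
wrist_force: [-0.2, -0.1, 0.5]
gripper_width: 0.001
grasp_force: 0.0
```

```bash
python3 -m handwheel '[{"dp":[0,0,-1.8],"twist":[0,0,0],"hand":255},{"dp":[0,0,0],"twist":[0,0,0],"hand":255},{"dp":[-0.6,0.1,0],"twist":[0,0,0],"hand":255},{"dp":[-0.6,0.1,0],"twist":[0,0,0],"hand":255},{"dp":[-0.5,0.4,0],"twist":[0,0,0],"hand":255},{"dp":[-0.5,0.5,0],"twist":[0,0,0],"hand":255},{"dp":[-0.4,0.4,0],"twist":[0,0,0],"hand":255},{"dp":[-0.4,0.5,0],"twist":[0,0,0],"hand":255},{"dp":[-0.3,0.5,0],"twist":[0,0,0],"hand":255},{"dp":[-0.3,0.5,0],"twist":[0,0,0],"hand":255},{"dp":[-0.3,0.6,0],"twist":[0,0,0],"hand":255},{"dp":[0,0,0],"twist":[0,0,0],"hand":255}]'
python3 w.py w3.png green_pin green_pivot green_cake_top
```

```text
time_s: 7.85
position: [0.4237, 0.2724, 0.0563]
tcp_rot: [-0.0, 0.774, 0.633, -0.0]
wrist_force: [0.2, -0.2, -0.6]
gripper_width: -0.001
grasp_force: 0.0
cam [0.4361 0.3384 0.2364] [-0.0515 -0.2595 -0.9644]
tcp [0.4239 0.2721 0.0563] toolx [ 0.1978  0.9802 -0.0001] tooly [ 0.9802 -0.1978 -0.0001] z [-0.0001 -0.0001 -1.    ]
green_pin 0.83 [353.2 271.2] zp [0.4391 0.2383 0.07  ] depth [0.4378 0.2818 0.1424]
green_pivot 0.84 [359.9 195. ] zp [0.454  0.2821 0.047 ] depth [0.4534 0.2838 0.0526]
green_cake_top 0.66 [357.2 240.9] zp [0.4479 0.2359 0.021 ] depth [0.4463 0.2501 0.0508]
```

View pics/w3.png

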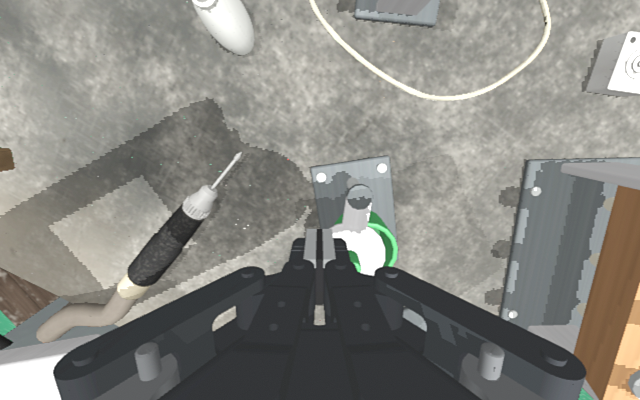

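The finger slipped past on the pivot side. The pin is at (353,271), behind the fingers, and the cover is still over the pot. The closed fingers are slimmer than I assumed, so I'll repeat along a tighter path.

```bash
python3 -m handwheel '[{"dp":[0,0,2.2],"twist":[0,0,0],"hand":255},{"dp":[0,0,2.2],"twist":[0,0,0],"hand":255},{"dp":[2,-1.9,0],"twist":[0,0,0],"hand":255},{"dp":[2,-1.9,0],"twist":[0,0,0],"hand":255},{"dp":[0,0,-2.2],"twist":[0,0,0],"hand":255},{"dp":[0,0,-2.3],"twist":[0,0,0],"hand":255},{"dp":[0,0,0],"twist":[0,0,0],"hand":255},{"dp":[-1,0,0],"twist":[0,0,0],"hand":255},{"dp":[-0.7,0.2,0],"twist":[0,0,0],"hand":255},{"dp":[-0.6,0.3,0],"twist":[0,0,0],"hand":255},{"dp":[-0.5,0.4,0],"twist":[0,0,0],"hand":255},{"dp":[-0.5,0.5,0],"twist":[0,0,0],"hand":255},{"dp":[-0.4,0.5,0],"twist":[0,0,0],"hand":255},{"dp":[-0.4,0.6,0],"twist":[0,0,0],"hand":255},{"dp":[-0.3,0.4,0],"twist":[0,0,0],"hand":255},{"dp":[-0.2,0.5,0],"twist":[0,0,0],"hand":255},{"dp":[0,0,0],"twist":[0,0,0],"hand":255}]'
python3 w.py w4.png green_pin green_pivot green_cake_top
```

```text
time_s: 9.75
position: [0.4179, 0.2683, 0.0553]
tcp_rot: [-0.0, 0.774, 0.633, 0.0]
wrist_force: [-0.6, -0.6, 0.5]
gripper_width: 0.001
grasp_force: 0.0
cam [0.4303 0.3343 0.2355] [-0.0514 -0.2595 -0.9644]
tcp [0.418  0.268  0.0553] toolx [ 0.198   0.9802 -0.    ] tooly [ 0.9802 -0.198  -0.    ] z [-0. -0. -1.]
green_pin 0.93 [360.2 263.2] zp [0.4387 0.2396 0.07  ] depth [0.4387 0.2401 0.0709]
green_pivot 0.6 [365.4 189. ] zp [0.4524 0.2818 0.047 ] depth [0.4517 0.2835 0.0532]
green_cake_top 0.83 [366.5 235.1] zp [0.4504 0.2358 0.021 ] depth [0.4476 0.2495 0.0507]
```

View pics/w4.png

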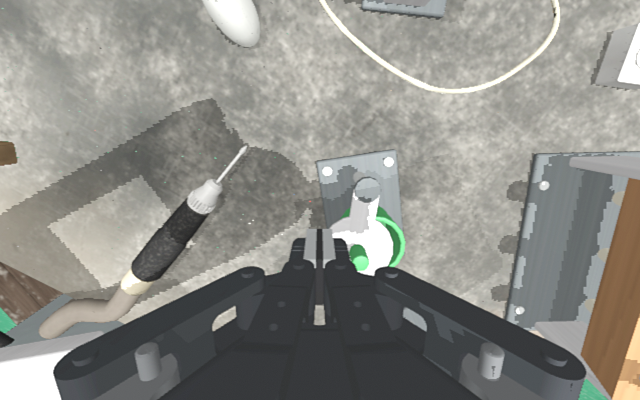

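```bash
python3 - <<'E'
from h import *
np.set_printoptions(precision=4,suppress=True)
s,c=shot('wrist'); o=get_obs()
print(project(o['position'],c))
for v in range(225,330,10): print(v,[ (u,deproj((u,v),s,c)) for u in (308,333)])
print(s['mount'])
E
```

```text
[320.0457 220.6574]
225 [(308, array([0.4032, 0.2456, 0.0006])), (333, array([0.4262, 0.2605, 0.0499]))]
235 [(308, array([0.4144, 0.2798, 0.1057])), (333, array([0.4248, 0.2536, 0.051 ]))]
245 [(308, array([0.4149, 0.2799, 0.1176])), (333, array([0.426 , 0.2774, 0.1171]))]
255 [(308, array([0.4152, 0.2796, 0.1269])), (333, array([0.4256, 0.2776, 0.127 ]))]
265 [(308, array([0.4157, 0.2803, 0.1368])), (333, array([0.4253, 0.2787, 0.1373]))]
275 [(308, array([0.4159, 0.2801, 0.1436])), (333, array([0.4249, 0.2787, 0.1443]))]
285 [(308, array([0.4162, 0.2803, 0.1505])), (333, array([0.4246, 0.2784, 0.1502]))]
295 [(308, array([0.4165, 0.2806, 0.1566])), (333, array([0.4247, 0.282 , 0.161 ]))]
305 [(308, array([0.4159, 0.2775, 0.1575])), (333, array([0.4241, 0.2789, 0.1615]))]
315 [(308, array([0.415 , 0.2734, 0.1569])), (333, array([0.4235, 0.2757, 0.1619]))]
325 [(308, array([0.4164, 0.2782, 0.1674])), (333, array([0.4234, 0.2769, 0.1675]))]
[[ 0.0007 -0.9643 -0.2647  0.0671]
 [ 1.      0.0004  0.0011 -0.0009]
 [-0.0009 -0.2647  0.9643 -0.1801]
 [ 0.      0.      0.      1.    ]]
```

```bash
python3 - <<'E'
from h import *
np.set_printoptions(precision=4,suppress=True)
s,c=shot('wrist'); o=get_obs()
for z in (.055,.07,.08,.09,.1,.11,.13): print(z,project([.415,.2796,z],c),project([.4155,.268,z],c))
for v in range(226,250,2): print(v,[ deproj((u,v),s,c) for u in (300,308,316,322)])
s,c=shot('scene','s2.png')
P=o['position']; print(project(P,c),project(P+[0,0,.045],c),project([.4387,.2396,.07],c))
x,y=project(P,c).astype(int);a=cv2.imread('pics/s2.png')[y-60:y+30,x-60:x+60]
cv2.imwrite('pics/s2c.png',cv2.resize(a,None,fx=5,fy=5,interpolation=cv2.INTER_CUBIC));print(x,y)
E
```

```text
0.055 [311.7033 204.6785] [315.9212 220.5185]
0.07 [311.115  211.8716] [315.6868 228.8824]
0.08 [310.6654 217.3688] [315.5081 235.2599]
0.09 [310.1599 223.5498] [315.3076 242.4157]
0.1 [309.5873 230.5505] [315.081  250.5013]
0.11 [308.9334 238.5455] [314.823  259.7107]
0.13 [307.3009 258.5063] [314.1819 282.5892]
226 [array([0.396 , 0.246 , 0.0007]), array([0.403 , 0.2446, 0.0007]), array([0.4099, 0.2432, 0.0008]), array([0.4152, 0.2421, 0.0005])]
228 [array([0.3955, 0.244 , 0.0002]), array([0.4026, 0.2429, 0.0012]), array([0.4096, 0.2416, 0.0013]), array([0.4148, 0.2406, 0.0015])]
230 [array([0.3951, 0.2422, 0.0005]), array([0.4141, 0.2795, 0.0986]), array([0.4182, 0.2788, 0.0988]), array([0.4213, 0.2783, 0.0991])]
232 [array([0.3947, 0.2404, 0.0005]), array([0.4142, 0.2796, 0.1016]), array([0.4183, 0.2791, 0.1023]), array([0.4212, 0.2781, 0.1013])]
234 [array([0.3944, 0.2386, 0.0008]), array([0.4143, 0.2797, 0.1043]), array([0.4183, 0.2791, 0.1048]), array([0.4212, 0.2783, 0.1043])]
236 [array([0.3939, 0.2365, 0.0004]), array([0.4145, 0.2798, 0.1071]), array([0.4183, 0.2789, 0.1069
[... 226 characters left out ...]
 0.2798, 0.1119]), array([0.4183, 0.2789, 0.1115]), array([0.4211, 0.2781, 0.1112])]
242 [array([0.4096, 0.2765, 0.105 ]), array([0.4147, 0.2796, 0.1137]), array([0.4183, 0.2786, 0.1133]), array([0.4211, 0.2783, 0.1137])]
244 [array([0.4097, 0.2764, 0.1072]), array([0.4148, 0.2798, 0.1163]), array([0.4184, 0.2788, 0.1158]), array([0.4211, 0.2783, 0.1159])]
246 [array([0.4098, 0.2763, 0.1094]), array([0.4148, 0.2796, 0.1181]), array([0.4184, 0.2788, 0.118 ]), array([0.421 , 0.2781, 0.1176])]
248 [array([0.41  , 0.2763, 0.1115]), array([0.4149, 0.2795, 0.1201]), array([0.4185, 0.279 , 0.1205]), array([0.421 , 0.2783, 0.1202])]
[262.228  258.8447] [261.422  245.9633] [273.4689 256.0154]
262 258
```

View pics/s2c.png

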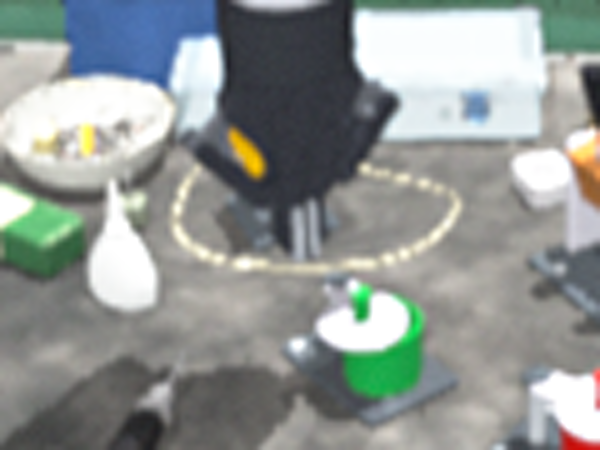

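In the scene picture the shut fingers end near (263,249), whereas the reported TCP projects to (262,259). Wrist depth agrees: the real fingertips are about 42 mm behind the reported TCP. I'll allow for that from here on.

```bash
python3 -m handwheel '[{"dp":[2.3,-1.6,0],"twist":[0,0,0],"hand":255},{"dp":[2.3,-1.6,0],"twist":[0,0,0],"hand":255},{"dp":[0,0,-2],"twist":[0,0,0],"hand":255},{"dp":[0,0,-2.1],"twist":[0,0,0],"hand":255},{"dp":[0,0,0],"twist":[0,0,0],"hand":255},{"dp":[-1,0.1,0],"twist":[0,0,0],"hand":255},{"dp":[-0.7,0.2,0],"twist":[0,0,0],"hand":255},{"dp":[-0.6,0.3,0],"twist":[0,0,0],"hand":255},{"dp":[-0.5,0.4,0],"twist":[0,0,0],"hand":255},{"dp":[-0.5,0.5,0],"twist":[0,0,0],"hand":255},{"dp":[-0.4,0.5,0],"twist":[0,0,0],"hand":255},{"dp":[-0.4,0.6,0],"twist":[0,0,0],"hand":255},{"dp":[-0.3,0.4,0],"twist":[0,0,0],"hand":255},{"dp":[-0.2,0.5,0],"twist":[0,0,0],"hand":255},{"dp":[0,0,0],"twist":[0,0,0],"hand":255}]'
python3 w.py w5.png green_pin green_pivot green_cake_top
```

```text
time_s: 11.6
position: [0.4177, 0.2701, 0.0142]
tcp_rot: [0.001, 0.774, 0.634, -0.001]
wrist_force: [2.7, -4.6, -0.1]
gripper_width: -0.002
grasp_force: 2.0
cam [0.4302 0.3365 0.1942] [-0.0514 -0.2617 -0.9638]
tcp [0.4177 0.2701 0.0142] toolx [ 0.1977  0.9803 -0.0018] tooly [ 0.9803 -0.1977 -0.0001] z [-0.0005 -0.0017 -1.    ]
green_pin 0.61 [293.  239.2] zp [0.4071 0.284  0.07  ] depth [0.4072 0.2842 0.0707]
green_pivot 0.93 [379.6 210.6] zp [0.4533 0.2815 0.047 ] depth [0.4523 0.2836 0.0528]
green_cake_top 0.97 [375.8 259. ] zp [0.4499 0.2379 0.021 ] depth [0.4498 0.2384 0.0218]
```

The cover is open (pin at 0.407, 0.284). Moving up and over to the rack to fit the stick.

```bash
python3 -m handwheel '[{"dp":[0.5,-0.5,2],"twist":[0,0,0],"hand":255},{"dp":[0,0,4],"twist":[0,0,0],"hand":255},{"dp":[0,0,4],"twist":[0,0,0],"hand":60},{"dp":[2,-1,4],"twist":[0,0,0],"hand":60},{"dp":[3,-1.5,4],"twist":[0,0,0],"hand":60},{"dp":[3,-1.5,2],"twist":[0,0,0],"hand":60},{"dp":[3,-1.5,0],"twist":[0,0,0],"hand":60},{"dp":[0,0,0],"twist":[0,0,0],"hand":60},{"dp":[0,0,0],"twist":[0,0,0],"hand":60}]'
cat > fit.py <<'E'
from h import *
import sys
np.set_printoptions(precision=4,suppress=True)
def cloud(name,png=None):
    s,c=shot(name,png); K,A,t=c; z=s['range_z']; v,u=np.indices(z.shape)
    P=np.stack([(u-K[0,2])/K[0,0]*z,(v-K[1,2])/K[1,1]*z,z],-1)@A.T+t
    return s,P,(z>0),cv2.cvtColor(s['img'],cv2.COLOR_RGB2HSV)
def sel(P,ok,hsv,kind,lo,hi):
    H,S,V=[hsv[...,i].astype(int) for i in range(3)]
    m={'green':(abs(H-65)<18)&(S>110),'red':((H<8)|(H>172))&(S>140)}[kind]&ok&np.all((P>lo)&(P<hi),-1)
    return P[m]
E
cat > f1.py <<'E'
from fit import *
from scipy.optimize import least_squares
for n in ['wrist','top','scene']:
    s,P,ok,hsv=cloud(n,n+'6.png')
    for k in ['green','red']:
        p=sel(P,ok,hsv,k,[.55,.08,.09],[.70,.27,.19])
        if len(p)<15: print(n,k,len(p)); continue
        def f(q):
            d=np.array([q[2],q[3],1]);d/=np.linalg.norm(d);w=p-[q[0],q[1],.12];return np.linalg.norm(np.cross(w,d),axis=1)-.009
        r=least_squares(f,[p[:,0].mean(),p[:,1].mean(),-.3,.06],loss='soft_l1',f_scale=.001)
        print(n,k,len(p),'at z.12',r.x[:2],'slope',r.x[2:],'rms',np.sqrt((r.fun**2).mean()),'zrange',p[:,2].min(),p[:,2].max())
print(get_obs()['position'],get_obs()['gripper_width'])
E
python3 f1.py; python3 w.py w6.png rack_mid green_collar red_collar black_collar
```

```text
time_s: 12.7
position: [0.5311, 0.2113, 0.2117]
tcp_rot: [-0.001, 0.775, 0.633, -0.001]
wrist_force: [-0.3, -0.3, -0.2]
gripper_width: 0.764
grasp_force: 0.0
wrist green 413 at z.12 [0.6192 0.1813] slope [-0.5848  0.0571] rms 0.002927820204672292 zrange 0.10354477754163749 0.16009101652881275
wrist red 145 at z.12 [0.6089 0.1319] slope [-0.3145  0.0625] rms 0.00024540841997807236 zrange 0.10144039438870917 0.1346596000239959
top green 0
top red 23 at z.12 [0.6191 0.1378] slope [-0.7777 -0.0344] rms 0.00333639949374903 zrange 0.1416601436251308 0.16168581201389953
scene green 88 at z.12 [0.6078 0.1686] slope [-0.3035  0.1456] rms 0.00339265867467508 zrange 0.09830794917596875 0.16166859090102403
scene red 92 at z.12 [0.5998 0.119 ] slope [-0.2346  0.105 ] rms 0.0029737205513371908 zrange 0.1020013775944052 0.16043169426678894
[0.5303 0.2121 0.212 ] 0.7642835021169012
cam [0.5431 0.278  0.3922] [-0.0533 -0.2594 -0.9643]
tcp [0.5304 0.2121 0.2122] toolx [ 0.1976  0.9803 -0.0001] tooly [ 0.9803 -0.1976 -0.0016] z [-0.0016  0.0002 -1.    ]
rack_mid 0.77 [413.8 194.5] zp [0.6296 0.1771 0.09  ] depth [0.619  0.1894 0.127 ]
green_collar 0.77 [412.1 192.8] zp [0.628  0.1794 0.09  ] depth [0.6184 0.1905 0.1241]
red_collar 0.93 [404.3 234.6] zp  depth [0.6097 0.1395 0.1067]
black_collar 0.76 [414.6 151.1] zp  depth [0.6151 0.2366 0.1573]
```

```bash
python3 -m handwheel '[{"dp":[2,-0.7,0],"twist":[0,0,0],"hand":60},{"dp":[2,-0.8,0],"twist":[-0.0195,-0.098,0],"hand":60},{"dp":[2,-0.7,-2],"twist":[-0.0195,-0.098,0],"hand":60},{"dp":[2,-0.7,-2.2],"twist":[-0.0195,-0.099,0],"hand":60},{"dp":[0,0,-2.2],"twist":[0,0,0],"hand":60},{"dp":[0,0,0],"twist":[0,0,0],"hand":60},{"dp":[0,0,0],"twist":[0,0,0],"hand":60}]'
python3 w.py w7.png green_collar; python3 - <<'E'
from h import *
o=get_obs();q=o['tcp_rot'];M=R.from_quat([q[1],q[2],q[3],q[0]])
np.set_printoptions(precision=4,suppress=True)
u=np.array([-.290,.0576,.955]);C=np.array([.628,.1794,.09])
print('to go',C-.029*u-o['position'],'tilt err',np.cross(M.as_matrix()[:,2],-u),'dist along',(o['position']-(C-.029*u))@u)
E
```

```text
time_s: 13.8
position: [0.6118, 0.1825, 0.149]
tcp_rot: [0.115, 0.765, 0.626, 0.095]
wrist_force: [-0.4, 0.4, 0.3]
gripper_width: 0.767
grasp_force: 0.0
cam [0.5722 0.2588 0.3212] [ 0.2284 -0.3149 -0.9212]
tcp [0.6128 0.1826 0.1501] toolx [0.1983 0.9801 0.002 ] tooly [ 0.9356 -0.1899  0.2977] z [ 0.2922 -0.0572 -0.9547]
green_collar 0.77 [314.6 198.3] zp [0.625  0.1784 0.09  ] depth [0.6172 0.1903 0.1243]
to go [ 0.0233 -0.0049 -0.0882] tilt err [-0.0005  0.0031 -0.0003] dist along 0.09129545181802942
```

View pics/w7.png

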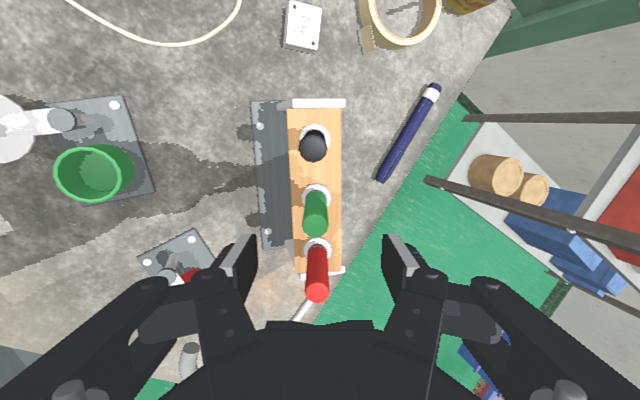

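The gripper line is parallel to the green stick (handle ~(315,215), red below, black above). Descending along it and gripping.

```bash
python3 -m handwheel '[{"dp":[0.5,-0.1,-2],"twist":[0,0,0],"hand":60},{"dp":[0.5,-0.1,-2],"twist":[0,0,0],"hand":60},{"dp":[0.5,-0.1,-2],"twist":[0,0,0],"hand":60},{"dp":[0.4,-0.1,-1.4],"twist":[0,0,0],"hand":60},{"dp":[0.4,-0.1,-1.4],"twist":[0,0,0],"hand":60},{"dp":[0,0,0],"twist":[0,0,0],"hand":60},{"dp":[0,0,0],"twist":[0,0,0],"hand":60}]'
python3 w.py w8.png green_collar
```

```text
time_s: 14.6
position: [0.6352, 0.1773, 0.0609]
tcp_rot: [0.116, 0.765, 0.626, 0.095]
wrist_force: [-0.7, -0.2, -0.3]
gripper_width: 0.764
grasp_force: 0.0
cam [0.5955 0.2536 0.2331] [ 0.2288 -0.315  -0.9211]
tcp [0.6354 0.1775 0.0615] toolx [0.1985 0.9801 0.0017] tooly [ 0.9357 -0.1901  0.2973] z [ 0.2917 -0.0574 -0.9548]
green_collar 0.92 [320.6 236.5] zp [0.627  0.1805 0.09  ] depth [0.6235 0.1887 0.1062]
```

View pics/w8.png

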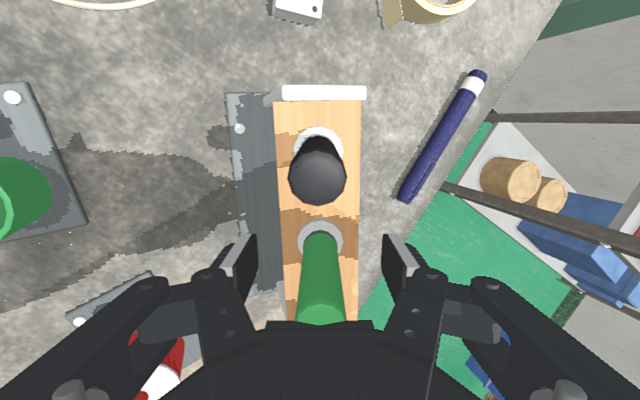

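The green handle is centred between the fingers at (322,270), just above its collar. Gripping and drawing it out along its axis.

```bash
python3 -m handwheel '[{"dp":[0,0,0],"twist":[0,0,0],"hand":255},{"dp":[0,0,0],"twist":[0,0,0],"hand":255},{"dp":[0,0,0],"twist":[0,0,0],"hand":255},{"dp":[0,0,0],"twist":[0,0,0],"hand":255},{"dp":[0,0,0],"twist":[0,0,0],"hand":255},{"dp":[-0.6,0.12,2],"twist":[0,0,0],"hand":255},{"dp":[-0.6,0.12,2],"twist":[0,0,0],"hand":255},{"dp":[-0.6,0.12,2],"twist":[0,0,0],"hand":255},{"dp":[-0.6,0.12,2],"twist":[0,0,0],"hand":255},{"dp":[-0.6,0.12,2],"twist":[0,0,0],"hand":255},{"dp":[0,0,0],"twist":[0,0,0],"hand":255}]' 60
```

```text
time_s: 15.8
position: [0.6061, 0.1839, 0.1638]
tcp_rot: [0.117, 0.765, 0.626, 0.098]
wrist_force: [0.5, -0.4, -0.5]
gripper_width: 0.19
grasp_force: 60.1
```

```bash
python3 -m handwheel '[{"dp":[-1,0.4,2],"twist":[0,0,0],"hand":255},{"dp":[-2.4,0.8,2],"twist":[0,0,0],"hand":255},{"dp":[-2.4,0.8,0.6],"twist":[0.0195,0.098,0],"hand":255},{"dp":[-2.4,0.8,0],"twist":[0.0195,0.098,0],"hand":255},{"dp":[-2.4,0.8,0],"twist":[0.0195,0.1,0],"hand":255},{"dp":[-2.4,0.8,0],"twist":[0,0,0],"hand":255},{"dp":[-2.4,0.8,0],"twist":[0,0,0],"hand":255},{"dp":[0,0,0],"twist":[0,0,0],"hand":255},{"dp":[0,0,0],"twist":[0,0,0],"hand":255}]'
cat > g1.py <<'E'
from fit import *
for n in ['wrist','scene']:
    s,P,ok,hsv=cloud(n,n+'9.png')
    o=get_obs();T=o['position']
    m=ok&np.all((P>T+[-.03,-.03,-.09])&(P<T+[.03,.03,.13]),-1)
    p=P[m]-T; print(n,len(p))
    for z in np.arange(-.08,.06,.01):
        k=p[(p[:,2]>=z)&(p[:,2]<z+.01)]
        if len(k)>3: print(round(z,3),len(k),k.min(0),k.max(0))
    for r in mark_of('green_felt',n)[:1]+mark_of('green_collar',n)[:1]+mark_of('green_cake_top',n)[:1]+mark_of('stand_mouth',n)[:1]: print(r, deproj(r['point'],s,cam(s,o))-T, ray_z(r['point'],.09,cam(s,o)))
q=o['tcp_rot'];print(T,R.from_quat([q[1],q[2],q[3],q[0]]).as_matrix()[:,2],o['gripper_width'],o['time_s'])
E
python3 g1.py
```

```text
time_s: 16.7
position: [0.4507, 0.2352, 0.2057]
tcp_rot: [-0.0, 0.774, 0.633, -0.001]
wrist_force: [0.8, -0.0, -0.4]
gripper_width: 0.191
grasp_force: 60.2
wrist 21050
-0.05 32 [-0.0056  0.0026 -0.0475] [ 0.0052  0.007  -0.04  ]
-0.04 47 [-0.0053  0.0004 -0.04  ] [ 0.0054  0.0075 -0.0301]
-0.03 56 [-0.006   0.0018 -0.0298] [ 0.0053  0.0072 -0.02  ]
-0.02 62 [-0.0057  0.0025 -0.0197] [ 0.0052  0.0071 -0.0104]
-0.01 80 [-0.0053  0.0011 -0.01  ] [ 0.0054  0.0072 -0.    ]
-0.0 81 [-0.0061  0.0017  0.    ] [0.0053 0.0073 0.0099]
0.01 12 [-0.0025  0.005   0.0102] [0.0037 0.0071 0.0123]
0.03 423 [-0.0094  0.0024  0.0304] [0.0108 0.0138 0.0399]
0.04 557 [-0.0211  0.0023  0.04  ] [0.0219 0.0142 0.05  ]
0.05 788 [-0.021   0.0017  0.05  ] [0.0218 0.0143 0.06  ]
0.06 885 [-0.0211  0.0015  0.06  ] [0.0219 0.0143 0.07  ]
{'point': [320.1, 198.4], 'score': 0.66} [ 0.0014  0.0061 -0.0328] [0.4482 0.2178 0.09  ]
{'point': [320.2, 239.7], 'score': 0.94} [0.0018 0.0094 0.0523] [0.4387 0.1699 0.09  ]
{'point': [317.6, 171.7], 'score': 0.84} [-0.0027 -0.0003 -0.1846] [0.4514 0.2473 0.09  ]
scene 682
-0.0
[... 434 characters left out ...]
 -0.0077  0.0213] [0.003  0.0022 0.0287]
0.03 26 [-0.0142 -0.0143  0.0318] [0.0128 0.0099 0.04  ]
0.04 40 [-0.0212 -0.0167  0.0402] [0.0177 0.0102 0.05  ]
0.05 60 [-0.0222 -0.0152  0.05  ] [0.0206 0.007  0.0598]
0.06 58 [-0.0241 -0.015   0.0601] [0.0237 0.01   0.0696]
{'point': [279.2, 228.9], 'score': 0.7} [ 0.16    0.1976 -0.201 ] [0.5257 0.321  0.09  ]
{'point': [277.6, 202.3], 'score': 0.63} [-0.0004 -0.0087  0.0396] [0.6357 0.4679 0.09  ]
{'point': [334.7, 236.9], 'score': 0.57} [ 0.1703 -0.0641 -0.1171] [0.6209 0.1702 0.09  ]
{'point': [257.2, 220.5], 'score': 0.71} [ 0.0554  0.1767 -0.1172] [0.506  0.4106 0.09  ]
[0.4514 0.235  0.2064] [-0.0011 -0.0001 -1.    ] 0.1944039767636702 17.0
```

```bash
python3 -m handwheel '[{"dp":[-0.1,0.2,-3],"twist":[0,0,0],"hand":255},{"dp":[0,0,-3],"twist":[0,0,0],"hand":255},{"dp":[0,0,-3],"twist":[0,0,0],"hand":255},{"dp":[0,0,-2],"twist":[0,0,0],"hand":255},{"dp":[0,0,-1],"twist":[0,0,0],"hand":255},{"dp":[0,0,-0.7],"twist":[0,0,0],"hand":255},{"dp":[0,0,0],"twist":[0,0,0],"hand":255},{"dp":[0,0,0],"twist":[0,0,0],"hand":255}]'
```

```text
time_s: 18.0
position: [0.4506, 0.2375, 0.0805]
tcp_rot: [0.0, 0.774, 0.633, 0.0]
wrist_force: [0.9, 0.2, -0.6]
gripper_width: 0.195
grasp_force: 60.2
```

```bash
python3 -m handwheel '[{"dp":[0,0,-0.2],"twist":[0,0,0],"hand":255},{"dp":[0,0,-0.2],"twist":[0,0,0],"hand":255},{"dp":[0,0,0],"twist":[0,0,0],"hand":255},{"dp":[0,0,0],"twist":[0,0,0],"hand":255}]'
```

```text
time_s: 18.4
position: [0.4499, 0.2373, 0.0758]
tcp_rot: [-0.0, 0.774, 0.633, -0.0]
wrist_force: [0.1, -0.1, -0.4]
gripper_width: 0.19
grasp_force: 60.2
```

```bash
python3 -m handwheel '[{"dp":[0,0,-0.1],"twist":[0,0,0],"hand":255},{"dp":[0,0,-0.1],"twist":[0,0,0],"hand":255},{"dp":[0,0,-0.1],"twist":[0,0,0],"hand":255},{"dp":[0,0,0],"twist":[0,0,0],"hand":255}]'
```

```text
time_s: 18.8
position: [0.4497, 0.2373, 0.0725]
tcp_rot: [-0.0, 0.774, 0.633, -0.001]
wrist_force: [-0.2, 0.3, -1.1]
gripper_width: 0.192
grasp_force: 60.2
```

Estimated felt height is now 2 mm above the cake; I'll creep until contact shows.

```bash
python3 -m handwheel '[{"dp":[0,0,-0.05],"twist":[0,0,0],"hand":255},{"dp":[0,0,-0.05],"twist":[0,0,0],"hand":255},{"dp":[0,0,-0.05],"twist":[0,0,0],"hand":255},{"dp":[0,0,0],"twist":[0,0,0],"hand":255},{"dp":[0,0,0],"twist":[0,0,0],"hand":255}]'
```

```text
time_s: 19.3
position: [0.4498, 0.2373, 0.0711]
tcp_rot: [-0.0, 0.774, 0.633, -0.0]
wrist_force: [0.3, 0.2, -0.8]
gripper_width: 0.192
grasp_force: 60.2
```

```bash
python3 -m handwheel '[{"dp":[0,0,-0.05],"twist":[0,0,0],"hand":255},{"dp":[0,0,-0.05],"twist":[0,0,0],"hand":255},{"dp":[0,0,0],"twist":[0,0,0],"hand":255},{"dp":[0,0,0],"twist":[0,0,0],"hand":255}]'
```

```text
time_s: 19.7
position: [0.4501, 0.2375, 0.071]
tcp_rot: [-0.0, 0.774, 0.633, 0.0]
wrist_force: [-1.4, -0.2, 6.5]
gripper_width: 0.194
grasp_force: 61.0
```

Contact at 6.5 N: dipped. Raising and moving to look at the stand.

```bash
python3 -m handwheel '[{"dp":[0,0,1],"twist":[0,0,0],"hand":255},{"dp":[0,0,3],"twist":[0,0,0],"hand":255},{"dp":[0,0,3],"twist":[0,0,0],"hand":255},{"dp":[0,0,4],"twist":[0,0,0],"hand":255},{"dp":[0.5,3,4],"twist":[0,0,0],"hand":255},{"dp":[1,3.3,0.3],"twist":[0,0,0],"hand":255},{"dp":[1,3.3,0],"twist":[0,0,0],"hand":255},{"dp":[1,3.3,0],"twist":[0,0,0],"hand":255},{"dp":[0.5,3.3,0],"twist":[0,0,0],"hand":255},{"dp":[0,0,0],"twist":[0,0,0],"hand":255},{"dp":[0,0,0],"twist":[0,0,0],"hand":255}]'
cat > st.py <<'E'
from fit import *
import sys
for n in ['wrist','top','scene']:
    s,P,ok,hsv=cloud(n,n+sys.argv[1]+'.png'); o=get_obs(); c=cam(s,o)
    H,S,V=[hsv[...,i].astype(int) for i in range(3)]
    y=(abs(H-26)<9)&(S>110)&ok&np.all((P>[.45,.34,.082])&(P<[.60,.50,.096]),-1)
    p=P[y]
    if len(p)>20:
        r=cv2.minAreaRect((p[:,:2]*1000).astype(np.float32)); print(n,len(p),'rect mm',r,'z',np.median(p[:,2]))
    for r in mark_of('stand_mouth',n)[:2]: print(n,r,ray_z(r['point'],.09,c))
o=get_obs();print(o['position'],o['time_s'])
E
python3 st.py 10
```

```text
time_s: 20.8
position: [0.4894, 0.3994, 0.2226]
tcp_rot: [-0.0, 0.774, 0.634, -0.001]
wrist_force: [0.8, -0.5, -1.1]
gripper_width: 0.193
grasp_force: 60.1
wrist 2055 rect mm ((513.3787841796875, 425.2550048828125), (56.20440673828125, 47.979087829589844), 73.44207763671875) z 0.09058070227249604
wrist {'point': [334.2, 153.1], 'score': 0.72} [0.511  0.4246 0.09  ]
top {'point': [242.8, 217.4], 'score': 0.6} [0.5211 0.4152 0.09  ]
scene 159 rect mm ((511.5950622558594, 422.0906066894531), (60.03573226928711, 48.053218841552734), 74.50916290283203) z 0.09083567460551001
scene {'point': [258.1, 219.2], 'score': 0.88} [0.5132 0.4156 0.09  ]
[0.4899 0.3983 0.2234] 21.1
```

View pics/wrist10.png

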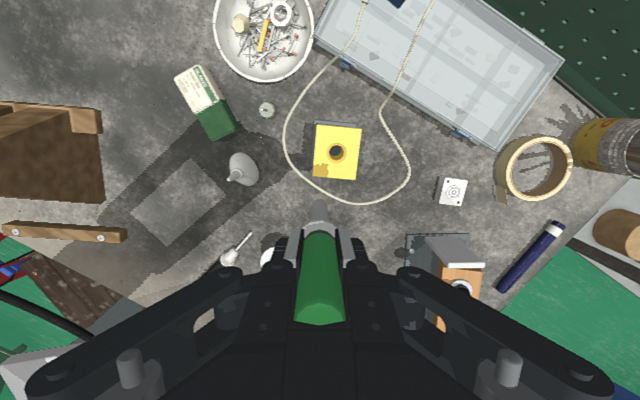

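The yellow stand block is centred at (337,152) with its bore visible. The 56x48 mm rectangle fit puts it at (0.5134, 0.4253). Moving above it.

```bash
python3 -m handwheel '[{"dp":[1.2,1.3,0],"twist":[0,0,0],"hand":255},{"dp":[1.15,1.3,-1],"twist":[0,0,0],"hand":255},{"dp":[0,0,-2],"twist":[0,0,0],"hand":255},{"dp":[0,0,-2],"twist":[0,0,0],"hand":255},{"dp":[0,0,-1.6],"twist":[0,0,0],"hand":255},{"dp":[0,0,0],"twist":[0,0,0],"hand":255},{"dp":[0,0,0],"twist":[0,0,0],"hand":255}]'; cat > j.py <<'E'
from fit import *
s,P,ok,hsv=cloud('wrist','wj.png');o=get_obs();T=o['position'];H,S,V=[hsv[...,i].astype(int) for i in range(3)]
p=P[(abs(H-26)<9)&(S>110)&ok&np.all((P>[.45,.34,.082])&(P<[.60,.50,.096]),-1)]
print(len(p),cv2.minAreaRect((p[:,:2]*1000).astype(np.float32)))
k=P[ok&np.all((P>T+[-.012,-.012,-.045])&(P<T+[.012,.012,.015]),-1)]-T
f=lambda q:np.hypot(k[:,0]-q[0]-q[2]*k[:,2],k[:,1]-q[1]-q[3]*k[:,2])-.006
from scipy.optimize import least_squares
r=least_squares(f,[0,0,0,0],loss='soft_l1',f_scale=.0005);print(len(k),r.x,'felt',T+[r.x[0]-.05*r.x[2],r.x[1]-.05*r.x[3],-.05],T)
E
python3 j.py
```

```text
time_s: 21.8
position: [0.5134, 0.4248, 0.1574]
tcp_rot: [-0.0, 0.774, 0.633, -0.0]
wrist_force: [0.8, 1.0, -0.8]
gripper_width: 0.195
grasp_force: 60.1
2586 ((513.3311767578125, 425.4093322753906), (56.37831115722656, 48.08768081665039), 73.57315063476562)
357 [-0.0007  0.0004 -0.003  -0.0014] felt [0.5134 0.4257 0.1082] [0.5139 0.4252 0.1582]
```

```bash
python3 -m handwheel '[{"dp":[0,0,-1.5],"twist":[0,0,0],"hand":255},{"dp":[0,0,-1],"twist":[0,0,0],"hand":255},{"dp":[0,0,-1],"twist":[0,0,0],"hand":255},{"dp":[0,0,-2],"twist":[0,0,0],"hand":255},{"dp":[0,0,-2],"twist":[0,0,0],"hand":255},{"dp":[0,0,-1.5],"twist":[0,0,0],"hand":255},{"dp":[0,0,0],"twist":[0,0,0],"hand":255},{"dp":[0,0,0],"twist":[0,0,0],"hand":255}]'
```

```text
time_s: 22.65
position: [0.5134, 0.4253, 0.0671]
tcp_rot: [-0.0, 0.774, 0.633, -0.0]
wrist_force: [0.4, -0.0, -1.1]
gripper_width: 0.195
grasp_force: 60.1
```

```bash
python3 -m handwheel '[{"dp":[0,0,-0.3],"twist":[0,0,0],"hand":255},{"dp":[0,0,-0.2],"twist":[0,0,0],"hand":255},{"dp":[0,0,-0.1],"twist":[0,0,0],"hand":255},{"dp":[0,0,0],"twist":[0,0,0],"hand":255}]'
```

```text
time_s: 23.05
position: [0.5133, 0.4252, 0.0611]
tcp_rot: [-0.0, 0.774, 0.633, -0.0]
wrist_force: [-0.8, -1.0, 0.4]
gripper_width: 0.193
grasp_force: 60.1
```

```bash
python3 -m handwheel '[{"dp":[0,0,-0.1],"twist":[0,0,0],"hand":255},{"dp":[0,0,0],"twist":[0,0,0],"hand":255},{"dp":[0,0,0],"twist":[0,0,0],"hand":150},{"dp":[0,0,0],"twist":[0,0,0],"hand":100},{"dp":[0,0,0],"twist":[0,0,0],"hand":60},{"dp":[0,0,0],"twist":[0,0,0],"hand":60},{"dp":[0,0,0],"twist":[0,0,0],"hand":60},{"dp":[0,0,1.5],"twist":[0,0,0],"hand":60},{"dp":[0,0,3],"twist":[0,0,0],"hand":60},{"dp":[0,0,3],"twist":[0,0,0],"hand":60},{"dp":[0,0,3],"twist":[0,0,0],"hand":60},{"dp":[0,-1,3],"twist":[0,0,0],"hand":60},{"dp":[-2,-3,1],"twist":[0,0,0],"hand":60},{"dp":[0,0,0],"twist":[0,0,0],"hand":255},{"dp":[0,0,0],"twist":[0,0,0],"hand":255}]'
cat > k.py <<'E'
from fit import *
from scipy.optimize import least_squares
for n in ['wrist','scene']:
    s,P,ok,hsv=cloud(n,n+'k.png'); o=get_obs()
    p=sel(P,ok,hsv,'green',[.49,.40,.085],[.54,.45,.18])
    if len(p)<15: print(n,len(p)); continue
    pp=p[p[:,2]<.152]
    def f(q): return np.hypot(pp[:,0]-q[0]-q[2]*(pp[:,2]-.12),pp[:,1]-q[1]-q[3]*(pp[:,2]-.12))-.009
    r=least_squares(f,[.5134,.4253,0,0],loss='soft_l1',f_scale=.001); print(n,len(p),r.x,'top z',np.percentile(p[:,2],98),p[:,2].min())
    for t in ['green_pin','red_cake_top']:
        for q in mark_of(t,n)[:2]: print(t,q,ray_z(q['point'],.07,cam(s,o)))
print(o['position'],o['time_s'])
E
python3 k.py
```

```text
time_s: 24.55
position: [0.4935, 0.3851, 0.2067]
tcp_rot: [-0.0, 0.774, 0.633, 0.001]
wrist_force: [-0.7, 1.1, -0.4]
gripper_width: 0.433
grasp_force: 0.0
wrist 156 [ 0.5135  0.4257 -0.0052 -0.0004] top z 0.16134607822641853 0.1127287391338252
scene 81 [0.5126 0.4264 0.0199 0.013 ] top z 0.16233874710367813 0.10169396352083226
green_pin {'point': [254.4, 254.9], 'score': 0.49} [0.4015 0.2815 0.07  ]
red_cake_top {'point': [322.6, 288.5], 'score': 0.88} [0.4424 0.0389 0.07  ]
[0.4934 0.3856 0.2044] 24.75
```

The stick hangs upright (axis 0.5135, 0.4257, top at z 0.161). Going behind the pin on the +y side to close the cover.

```bash
python3 -m handwheel '[{"dp":[-2.2,-2,0],"twist":[0,0,0],"hand":255},{"dp":[-2.1,-2,0],"twist":[0,0,0],"hand":255},{"dp":[-2.1,-2,-2],"twist":[0,0,0],"hand":255},{"dp":[-2.1,-1.8,-3],"twist":[0,0,0],"hand":255},{"dp":[0,0,-3],"twist":[0,0,0],"hand":255},{"dp":[0,0,-3],"twist":[0,0,0],"hand":255},{"dp":[0,0,-3],"twist":[0,0,0],"hand":255},{"dp":[0,0,0],"twist":[0,0,0],"hand":255},{"dp":[0,0,0],"twist":[0,0,0],"hand":255}]'
python3 w.py w11.png green_pin green_pivot
```

```text
time_s: 25.75
position: [0.4083, 0.3073, 0.0649]
tcp_rot: [-0.0, 0.774, 0.633, -0.001]
wrist_force: [-0.2, -0.2, 0.2]
gripper_width: 0.002
grasp_force: 0.0
cam [0.4211 0.3734 0.245 ] [-0.0537 -0.2602 -0.9641]
tcp [0.4091 0.3077 0.0659] toolx [0.1985 0.9801 0.0004] tooly [ 0.9801 -0.1985 -0.0002] z [-0.0001  0.0004 -1.    ]
green_pivot 0.94 [386.4 234.2] zp [0.454 0.28  0.047] depth [0.4531 0.2828 0.0528]
```

```bash
python3 -m handwheel '[{"dp":[0,0,-2.5],"twist":[0,0,0],"hand":255},{"dp":[0,0,-2.6],"twist":[0,0,0],"hand":255},{"dp":[0,0,0],"twist":[0,0,0],"hand":255},{"dp":[-0.1,-0.8,0],"twist":[0,0,0],"hand":255},{"dp":[0,-0.6,0],"twist":[0,0,0],"hand":255},{"dp":[-0.1,-0.6,0],"twist":[0,0,0],"hand":255},{"dp":[-0.1,-0.6,0],"twist":[0,0,0],"hand":255},{"dp":[0.1,-0.7,0],"twist":[0,0,0],"hand":255},{"dp":[0.1,-0.7,0],"twist":[0,0,0],"hand":255},{"dp":[0.3,-0.6,0],"twist":[0,0,0],"hand":255},{"dp":[0.4,-0.7,0],"twist":[0,0,0],"hand":255},{"dp":[0.5,-0.5,0],"twist":[0,0,0],"hand":255},{"dp":[0.5,-0.5,0],"twist":[0,0,0],"hand":255},{"dp":[0.5,-0.3,0],"twist":[0,0,0],"hand":255},{"dp":[0.3,-0.2,0],"twist":[0,0,0],"hand":255},{"dp":[0,0,0],"twist":[0,0,0],"hand":255}]'
python3 w.py w12.png green_pin green_pivot green_cake_top
```

```text
time_s: 27.5
position: [0.432, 0.2391, 0.0138]
tcp_rot: [-0.001, 0.774, 0.633, -0.001]
wrist_force: [-1.7, 0.9, 0.9]
gripper_width: 0.005
grasp_force: 1.0
cam [0.445  0.3051 0.1939] [-0.054  -0.2594 -0.9643]
tcp [0.432  0.2391 0.0138] toolx [ 0.1989  0.98   -0.0005] tooly [ 0.98   -0.1989 -0.002 ] z [-0.002  -0.0001 -1.    ]
green_pin 0.8 [355.8 259.3] zp [0.4491 0.2367 0.07  ] depth [0.4491 0.2368 0.0703]
green_pivot 0.56 [341.6 162. ] zp [0.4519 0.281  0.047 ] depth [0.4516 0.282  0.053 ]
green_cake_top 0.76 [347.  221.7] zp [0.4496 0.2375 0.021 ] depth [0.4488 0.2492 0.0508]
```

```bash
python3 -m handwheel '[{"dp":[0.1,0,0],"twist":[0,0,0],"hand":255},{"dp":[0.1,0,0],"twist":[0,0,0],"hand":255},{"dp":[0.1,0,0],"twist":[0,0,0],"hand":255},{"dp":[0,0,0],"twist":[0,0,0],"hand":255}]'
```

```text
time_s: 28.1
position: [0.4322, 0.239, 0.0136]
tcp_rot: [-0.002, 0.774, 0.633, -0.003]
wrist_force: [-8.1, 0.8, 5.8]
gripper_width: 0.003
grasp_force: 4.7
```

The force rises to 8 N with no motion, so the cover is at its stop. Backing off and verifying.

```bash
python3 -m handwheel '[{"dp":[-1,0,0],"twist":[0,0,0],"hand":255},{"dp":[-1,0,0.5],"twist":[0,0,0],"hand":255},{"dp":[-1,0,3],"twist":[0,0,0],"hand":255},{"dp":[-1,1,4],"twist":[0,0,0],"hand":255},{"dp":[-1,2,4],"twist":[0,0,0],"hand":255},{"dp":[0,2,4],"twist":[0,0,0],"hand":255},{"dp":[0,2,3],"twist":[0,0,0],"hand":255},{"dp":[0,0,0],"twist":[0,0,0],"hand":255},{"dp":[0,0,0],"twist":[0,0,0],"hand":255}]'
python3 w.py w13.png green_pin green_cake_top; python3 k.py
python3 - <<'E'
import cv2,numpy as np
a=cv2.imread('pics/scenek.png')[190:330,180:420];b=cv2.imread('pics/w13.png')[50:350,100:600]
cv2.imwrite('pics/c14.png',np.vstack([cv2.resize(a,(500,292),interpolation=cv2.INTER_CUBIC),b]))
E
```

```text
time_s: 29.0
position: [0.3853, 0.3094, 0.1997]
tcp_rot: [0.0, 0.774, 0.633, 0.001]
wrist_force: [0.5, -0.1, -0.2]
gripper_width: -0.003
grasp_force: 0.0
cam [0.3975 0.3753 0.3799] [-0.0499 -0.2591 -0.9646]
tcp [0.3846 0.3087 0.1985] toolx [ 0.1982  0.9802 -0.0009] tooly [ 0.9802 -0.1982 -0.0011] z [-0.0012 -0.0007 -1.    ]
green_pin 0.94 [386.4 228.6] zp [0.4512 0.2367 0.07  ] depth [0.4511 0.2369 0.0705]
green_cake_top 0.73 [375.5 215.9] zp [0.4478 0.2359 0.021 ] depth [0.4436 0.2474 0.0506]
wrist 896 [ 0.5135  0.4261 -0.0027  0.0024] top z 0.1610023678235267 0.10378510316528833
green_pin {'point': [387.1, 229.2], 'score': 0.81} [0.4498 0.2352 0.07  ]
scene 80 [ 0.5147  0.4235 -0.0584  0.0934] top z 0.1620885031096651 0.10132744301774632
green_pin {'point': [279.1, 257.0], 'score': 0.69} [0.4476 0.2247 0.07  ]
red_cake_top {'point': [324.4, 288.0], 'score': 0.73} [0.4472 0.0372 0.07  ]
[0.3849 0.3085 0.198 ] 29.35
```

View pics/c14.png

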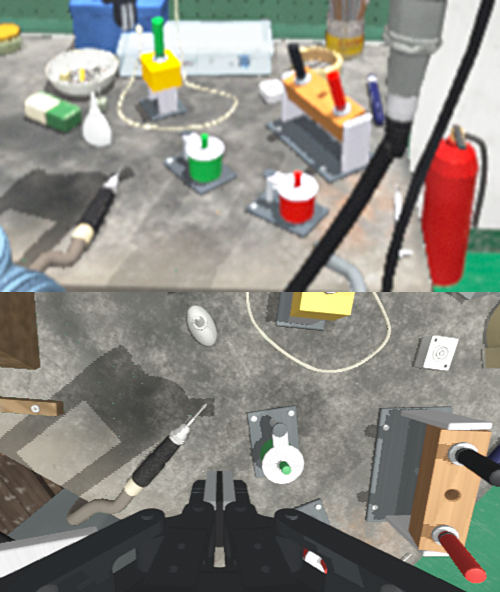

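The picture shows the green stick upright in the yellow stand (158,50), the green cover shut over its pot (205,150), the red pot shut (297,190), and the red and black sticks in place. Handing in.

```bash
python3 -c "from bench import *; print(close_job())"
```

```text
the job is handed in; nothing more can be done
None
```

I handed the job in at about 29 s; no verdict came back, but the last pictures show the green stick upright on its collar in the yellow stand after a dip that touched the cake at about 6.5 N, the green cover pushed to its stop, the red cover shut and the red and black sticks in the rack.

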